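Flip the kiln-ready markers in the pottery

ROBOT

A 6-joint arm with a two-finger parallel gripper is mounted at the origin on the work surface. World frame = base frame: x ahead of the robot, y to its left, z up, the work surface at z = 0. Lengths are in m, angles in rad, forces in N, time in s.
With the tool pointing down it reaches from about 0.35 to 0.725 m from the base axis. Payload 4.3 kg.
Tool frame: the origin (TCP) lies midway between the tips of the shut fingers; the grasp point (between the pads) lies 19 mm behind it; z points along the fingers, y is the line along which they close (so a half turn about z gives the same grasp; the last joint's range is limited). The gripper opens to 85 mm and grips with 20 to 120 N. Pads are 22 mm wide; open, the fingers measure 114 mm over their backs; the gripper's body (76 mm by 85 mm) begins 54 mm behind the grasp point. The pads swing forward as they close: fully open they stand 13 mm farther back than shut.
Start: joints at [1.07, 0.377, 0.081, 1.274, 0, 1.46], TCP at [0.219, 0.532, 0.231] pointing down, gripper open.
Joint ranges: [-2.72, 2.72], [-0.84, 1.66], [-1.02, 1.22], [-1.77, 2.12], [-1.37, 1.28], [-3.14, 3.14]. Speed limits (rad/s): [2.57, 2.57, 3.14, 3.14, 3.14, 3.14].

INTERFACE

Orientations are given as a unit quaternion [w, x, y, z].
In Python, from station import bot gives the robot as it stands. The module is installed in compiled form; this text tells all that it offers.
- The arm moves only by the tool servo_tool, never from a script. Its argument "deltas" is a list of rows, each a list of 6 numbers: the shift along the tool's x, y, z in mm, then the turn, a rotation vector about the tool's x, y, z in rad. A call has 1 to 12 rows; each row is the pose to reach, as a shift and turn from the pose commanded when the call began, along the tool's axes at that moment; what a row does not reach only later rows make up. A row lasts 1/12 s, in which the tool goes at most 41.7 mm and 7.16 degrees, less where a joint would pass 70% of its speed; a pose out of reach is approached as far as the arm can. A call with a gripper value outside its range is refused whole. "grip" is the opening, from -1 (shut) to 1 (fully open), set as the call begins (left out, the last holds). The fingers move at their own pace and stop on an object; the grip force is fixed at half the most. Time passes only in rows, so rows that repeat a pose let the fingers close. It gives the time, the measured TCP pose, the force, the opening and the grip force at its end, in the units of the state.
- bot.state(): the state, without advancing time (a new reading comes with each control period).
- bot.get_image(name): name is "side" or "top" or "wrist"; returns a dict with "pixels" (420x560x3 uint8, blue, green, red), "fov_y" (degrees; the focal length in pixels is half the picture's height over the tangent of half this angle, whatever the lens; pixels are square), "cx", "cy" (the principal point, pixels), "k1" (the pictures are not rectified: a ray, as slopes to the right and down, at radius r is drawn at 1 + k1 r^2 times it, then the intrinsics apply), "pose" (4x4, takes a point from camera to world coordinates); the wrist camera has in their place "hand_eye" (4x4, takes a point from camera to tool coordinates, whose origin is the TCP and whose axes are the flange's). Camera axes: x right, y up, looking along -z (the intrinsics and any distortion apply to the point x, -y, -z); pixel columns grow to the right and rows downward; lengths in m; the calibration is good to about 2 mm. A picture is of the moment at which its call begins: read the wrist's pose just before it. There is no depth.
- bot.sign_off(): hands the job in; it is judged then, once.
The state is a dict: "time_s": time; "joint_pos": joint angles; "qvel": joint speeds; "joint_efforts": joint torques, N m; "tcp_pos": TCP position; "orientation": TCP orientation; "force": force on the tool from outside, world axes, zero at the start; "moment": the same for the moment, N m; "opening": finger opening in m; "grip_force": force on a finger pad.
Only numpy, scipy, OpenCV 4.12 (cv2) and the standard library are available. Lean on these libraries where they do the work, as an engineer would, in place of code of your own. Each camera call takes 0.05 s, during which the arm holds its last target. There are 200 camera calls.

TASK

The tall vase and the wide bowl are dry and ready for the kiln. Behind each pot, as seen from the robot, stands a flip marker; with a fingertip, push the vase's paddle and the bowl's paddle up and right over their pivots towards the robot, until each lies fully down on the near side with its ring face up. Leave the mug's marker as it is, do not pick up, move or knock the pots or the other things on the bench, and be gentle with the paddles.

Things in the scene. Friction and masses are not known exactly. Their poses are not given: they have to be found in the camera images.
- stand_vase: fixed flip marker stand of the vase: dark wood block 40 x 60 mm (x, y), top 72 mm above the bench, foot plate 70 x 90 x 10 mm, steel ears 72 mm apart outside. Origin: on the bench under the block's middle. Hinge line: along the stand's y axis, 76 mm above the origin. Its x axis points back towards the robot (within 0.25 rad of world -x), to the vase, about 175 mm from the origin.
- flag_vase (a joint): paddle of the vase's marker: pale wood, 60 mm wide, 6 mm thick, 6 to 88 mm from the hinge line, 35 g. 0 = level on the far side from the robot (-x of the stand), dash up; pi/2 = upright; pi = level on the near side (+x), ring up; stops at 0 and pi. Stiff hinge (0.05 N m): stays at any angle, does not fall. Starts at 0 to 0.45. Beyond block and foot only air beneath.
- vase_edge (a point): middle of the free edge of the vase's paddle, 88 mm from the hinge line, at half the paddle's thickness; moves with the paddle
- stand_bowl: fixed flip marker stand of the bowl: dark wood block 40 x 60 mm (x, y), top 72 mm above the bench, foot plate 70 x 90 x 10 mm, steel ears 72 mm apart outside. Origin: on the bench under the block's middle. Hinge line: along the stand's y axis, 76 mm above the origin. Its x axis points back towards the robot (within 0.25 rad of world -x), to the bowl, about 175 mm from the origin.
- flag_bowl (a joint): paddle of the bowl's marker: pale wood, 60 mm wide, 6 mm thick, 6 to 88 mm from the hinge line, 35 g. 0 = level on the far side from the robot (-x of the stand), dash up; pi/2 = upright; pi = level on the near side (+x), ring up; stops at 0 and pi. Stiff hinge (0.05 N m): stays at any angle, does not fall. Starts at 0 to 0.45. Beyond block and foot only air beneath.
- bowl_edge (a point): middle of the free edge of the bowl's paddle, 88 mm from the hinge line, at half the paddle's thickness; moves with the paddle
- stand_mug: fixed flip marker stand of the mug: dark wood block 40 x 60 mm (x, y), top 72 mm above the bench, foot plate 70 x 90 x 10 mm, steel ears 72 mm apart outside. Origin: on the bench under the block's middle. Hinge line: along the stand's y axis, 76 mm above the origin. Its x axis points back towards the robot (within 0.25 rad of world -x), to the mug, about 175 mm from the origin.
- flag_mug (a joint): paddle of the mug's marker: pale wood, 60 mm wide, 6 mm thick, 6 to 88 mm from the hinge line, 35 g. 0 = level on the far side from the robot (-x of the stand), dash up; pi/2 = upright; pi = level on the near side (+x), ring up; stops at 0 and pi. Stiff hinge (0.05 N m): stays at any angle, does not fall. Starts at 0 to 0.45. Beyond block and foot only air beneath.
- mug_edge (a point): middle of the free edge of the mug's paddle, 88 mm from the hinge line, at half the paddle's thickness; moves with the paddle
- vase: tall closed vase shape in raw grey clay, 175 mm tall, 92 mm across at the belly; loose, stands between robot and its own marker. Origin: centre of its underside
- bowl: low wide open bowl in raw grey clay, 60 mm tall, 130 mm across at the rim; loose, stands between robot and its own marker. Origin: centre of its underside
- mug: mug with one handle in raw grey clay, 90 mm tall, 80 mm across; loose, stands between robot and its own marker. Origin: centre of its underside
- pinch_cup: small terracotta cup, 40 mm tall, 54 mm across, loose bystander between two markers. Origin: centre of its underside
- rib: flat wooden potter's rib, 85 x 40 x 10 mm, loose bystander between two markers. Origin: centre of its underside
- glaze_jar: lidded amber glass jar, 85 mm tall, 68 mm across, loose bystander at the left. Origin: centre of its underside
- brush: glaze brush lying on the bench beyond the markers, loose bystander
- wedge_weight: dark steel disc weight, 30 mm tall, 56 mm across, loose bystander at the right. Origin: centre of its underside
- test_tile: white glazed test tile, 60 x 60 x 8 mm, loose bystander between two markers. Origin: centre of its underside

How it is judged:
By the outcome, as a careful person would: the job done as asked, in the order asked, and still so for the second after the job is handed in, with the robot touching nothing.
It also fails if it takes over 64 s, if anything falls off the work surface, if the arm or the gripper's body presses on something with over 40 N, if the wrist force passes 120 N, or if a joint passes its speed limit or range.

## Working session

There is one attempt and no reset: what is moved stays moved. The work goes in short steps, Python scripts to look and compute and a tool call to move; the robot and the scene stay as the last step left them, time stands still between calls to the robot, and variables do not carry over. Pictures are saved under pics/ and viewed, at most 10 in all, crops included, and the job is handed in when it is done.

Besides the shell and the picture viewer there is one more tool, called after "Request:" as a command line: name --pt "numbers of a row" for each row, then --argument value for the rest. servo_tool: Moves the arm, as the interface text tells. Its arguments: {"type":"object","properties":{"deltas":{"type":"array"},"grip":{"type":"number"}},"required":["deltas"]}

```bash
mkdir -p pics; cat > h.py <<'E'
import numpy as np, cv2
from station import bot
from scipy.spatial.transform import Rotation as R
def ray(im,u,v,T):
    h=im["pixels"].shape[0]; f=h/2/np.tan(np.radians(im["fov_y"])/2)
    d=np.array([(u-im["cx"])/f,(v-im["cy"])/f]); s=d.copy()
    for _ in range(20): s=d/(1+im["k1"]*(s@s))
    return T[:3,3], T[:3,:3]@np.array([s[0],-s[1],-1])
def onz(im,u,v,z,T=None):
    o,d=ray(im,u,v,im["pose"] if T is None else T); return o+d*(z-o[2])/d[2]
def proj(im,p,T):
    h=im["pixels"].shape[0]; f=h/2/np.tan(np.radians(im["fov_y"])/2)
    c=T[:3,:3].T@(np.array(p)-T[:3,3]); s=np.array([c[0],-c[1]])/-c[2]
    s=s*(1+im["k1"]*(s@s)); return s*f+[im["cx"],im["cy"]]
E
python3 - <<'E'
from h import *
for n in("top","side"):
    im=bot.get_image(n); cv2.imwrite(f"pics/{n}0.png",cv2.resize(im["pixels"],(784,588),interpolation=cv2.INTER_CUBIC))
    np.save(f"pics/{n}0.npy",im,allow_pickle=True)
    print(n,im["fov_y"],im["cx"],im["cy"],im["k1"],im["pose"].round(3).tolist())
s=bot.state();print(s["tcp_pos"],s["orientation"],s["time_s"])
E
```

```text
top 50.847125856644425 280.4802963536658 217.00759243090786 0.048049367391611635 [[-0.016, 0.982, -0.187, 0.334], [-1.0, -0.015, 0.007, -0.002], [0.004, 0.187, 0.982, 1.371], [0.0, 0.0, 0.0, 1.0]]
side 44.98015747108265 278.0430957086996 199.5762925777712 -0.029736075602941364 [[0.971, 0.187, -0.148, 0.377], [-0.239, 0.742, -0.626, -0.775], [-0.008, 0.643, 0.766, 1.038], [0.0, 0.0, 0.0, 1.0]]
[0.21872687 0.53115441 0.23047979] [-2.82761603e-04  1.94137656e-01  9.80973891e-01 -8.46354403e-04] 0.1
```

View pics/top0.png

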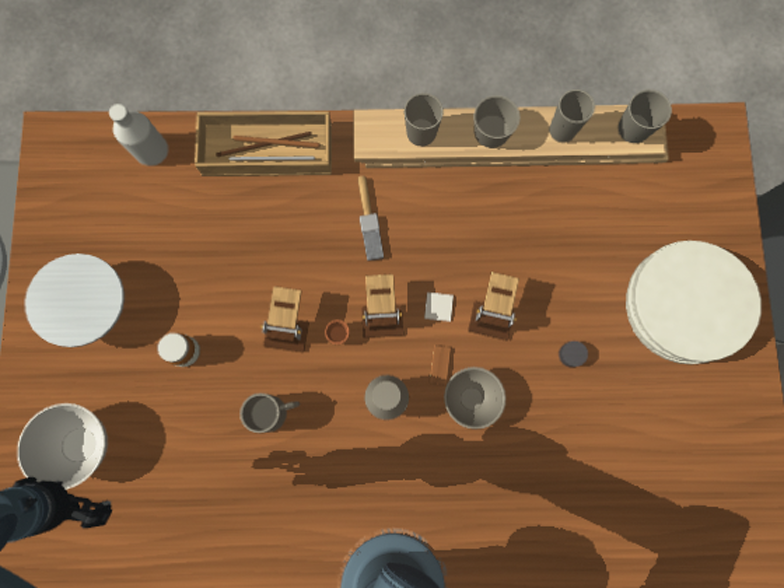

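View pics/side0.png

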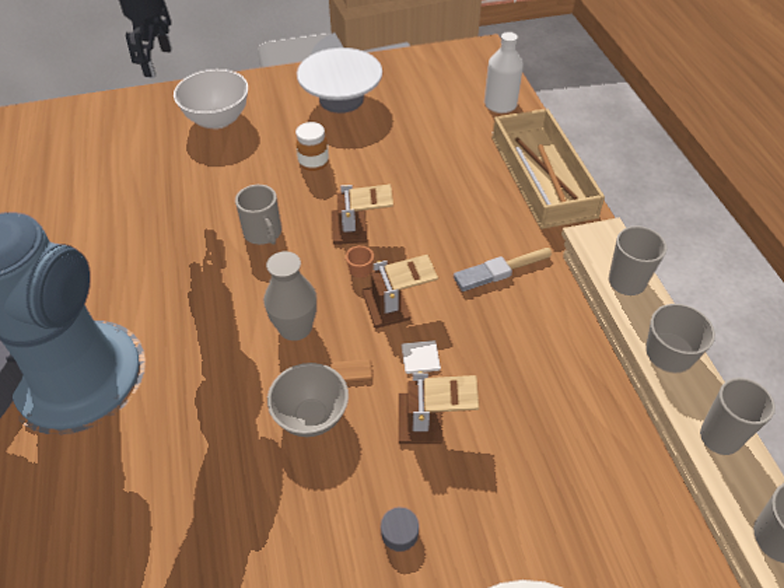

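The top view shows the markers of the mug (285,310), vase (381,300) and bowl (498,298), with their pots below them in the picture. All three paddles lie on the far side, dash up. Next I'll triangulate the paddle corners.

```bash
cat > m.py <<'E'
from h import *
def quad(im,u,v,r=38):
    p=im["pixels"]; hsv=cv2.cvtColor(p,cv2.COLOR_BGR2HSV)
    m=((hsv[...,2]>165)&(hsv[...,1]>60)&(hsv[...,1]<150)&(hsv[...,0]>8)&(hsv[...,0]<28)).astype(np.uint8)
    w=np.zeros_like(m); w[v-r:v+r,u-r:u+r]=1; m=cv2.morphologyEx(m*w,cv2.MORPH_CLOSE,np.ones((5,5)))
    c=max(cv2.findContours(m,0,2)[0],key=cv2.contourArea); h=cv2.convexHull(c)
    for e in np.arange(1,12,.5):
        q=cv2.approxPolyDP(h,e,True)[:,0]
        if len(q)<=4: break
    return q.astype(float),cv2.contourArea(c)
def tri(a,b):
    (o1,d1),(o2,d2)=a,b; A=np.c_[d1,-d2]; t=np.linalg.lstsq(A,o2-o1,rcond=None)[0]
    p,q=o1+t[0]*d1,o2+t[1]*d2; return (p+q)/2,np.linalg.norm(p-q)
E
python3 - <<'E'
from m import *
T=np.load("pics/top0.npy",allow_pickle=True).item();S=np.load("pics/side0.npy",allow_pickle=True).item()
for n,t,s in(("mug",(285,300),(370,197)),("vase",(380,292),(410,272)),("bowl",(500,295),(450,394))):
    qt,at=quad(T,int(t[0]/1.4),int(t[1]/1.4)); qs,as_=quad(S,int(s[0]/1.4),int(s[1]/1.4))
    print(n,at,as_,qt.tolist(),qs.tolist())
    # nominal z .085 match: nearest world
    for a in qt:
        wa=onz(T,*a,.09); b=min(qs,key=lambda b:np.linalg.norm(onz(S,*b,.09)-wa))
        p,g=tri(ray(T,*a,T["pose"]),ray(S,*b,S["pose"])); print("  ",a,b,p.round(4),g.round(4))
for n,u,v,z in(("vase top",386,391,.175),("bowl rim",475,398,.06),("mug",262,412,.09),("pinch",337,331,.04),("tile",439,307,.008),("rib",441,362,.01),("brush tip",374,258,.02),("brush end",362,178,.02),("boardL",355,163,.05)):
    print(n,onz(T,u/1.4,v/1.4,z).round(3))
for n,a,b in(("vaseears",(364.,317.),(402.,316.)),("bowlears",(478.,319.),(514.,325.)),("mugears",(264,328),(300,332))):
    print(n,*[onz(T,p[0]/1.4,p[1]/1.4,.08).round(3) for p in(a,b)])
E
```

```text
mug 492.0 5031.5 [[195.0, 205.0], [214.0, 207.0], [210.0, 233.0], [191.0, 231.0]] [[301.0, 102.0], [301.0, 177.0], [226.0, 177.0], [234.0, 104.0]]
   [195. 205.] [301. 102.] [0.6354 0.2181 0.194 ] 0.079
   [214. 207.] [301. 177.] [ 0.6653  0.2103 -0.0842] 0.0315
   [210. 233.] [226. 177.] [ 0.5026  0.2051 -0.0045] 0.0916
   [191. 231.] [234. 104.] [0.5109 0.2253 0.2214] 0.017
vase 482.5 3627.0 [[280.0, 196.0], [281.0, 222.0], [263.0, 223.0], [261.0, 197.0]] [[262.0, 156.0], [329.0, 156.0], [329.0, 231.0], [296.0, 231.0], [254.0, 189.0]]
   [280. 196.] [329. 231.] [ 0.6891 -0.0119 -0.0691] 0.0172
   [281. 222.] [254. 189.] [ 0.5246 -0.0125  0.1657] 0.0496
   [263. 223.] [254. 189.] [0.5331 0.0392 0.1062] 0.0497
   [261. 197.] [329. 156.] [0.659  0.0386 0.1666] 0.0735
bowl 496.0 3447.5 [[369.0, 198.0], [364.0, 224.0], [347.0, 221.0], [351.0, 194.0]] [[358.0, 243.0], [358.0, 318.0], [319.0, 318.0], [303.0, 269.0], [323.0, 243.0]]
   [369. 198.] [358. 318.] [ 0.6646 -0.2983 -0.0165] 0.0159
   [364. 224.] [303. 269.] [ 0.548  -0.2437  0.1529] 0.0101
   [347. 221.] [303. 269.] [ 0.5643 -0.2063  0.0909] 0.0022
   [351. 194.] [323. 243.] [ 0.6145 -0.2063  0.1773] 0.0178
vase top [0.392 0.005 0.175]
bowl rim [ 0.381 -0.18   0.06 ]
mug [0.359 0.258 0.09 ]
pinch [0.53  0.111 0.04 ]
tile [ 0.585 -0.115  0.008]
rib [ 0.462 -0.115  0.01 ]
brush tip [0.697 0.029 0.02 ]
brush end [0.888 0.055 0.02 ]
boardL [0.912 0.069 0.05 ]
vaseears [0.553 0.05  0.08 ] [ 0.554 -0.03   0.08 ]
bowlears [ 0.545 -0.191  0.08 ] [ 0.531 -0.266  0.08 ]
mugears [0.533 0.261 0.08 ] [0.523 0.185 0.08 ]
```

```bash
python3 - <<'E'
from m import *
T=np.load("pics/top0.npy",allow_pickle=True).item();S=np.load("pics/side0.npy",allow_pickle=True).item()
for n,L in(("vase",[((280.5,196),(438,272)),((261,196),(427,256)),((281.5,222),(397,289)),((262.5,223),(384,268))]),("bowl",[((370,198),(478,410)),((350.5,194),(476,376)),((364.5,224),(424,412)),((346.5,221),(426,378))])):
    for a,b in L:
        p,g=tri(ray(T,*a,T["pose"]),ray(S,b[0]/1.4,b[1]/1.4,S["pose"])); print(n,p.round(4),g.round(4))
p=S["pixels"][120:320,220:360]
cv2.imwrite("pics/sc.png",cv2.resize(p,(560,800)[:2] if 0 else (420,600),interpolation=cv2.INTER_CUBIC))
E
```

```text
vase [ 0.6421 -0.0119  0.0993] 0.0046
vase [0.6436 0.0467 0.0792] 0.0037
vase [ 0.5681 -0.0137  0.0769] 0.0047
vase [0.5624 0.0431 0.0729] 0.0036
bowl [ 0.6318 -0.2789  0.0834] 0.0029
bowl [ 0.6461 -0.2213  0.0847] 0.0002
bowl [ 0.5531 -0.2595  0.0784] 0.0049
bowl [ 0.5665 -0.2058  0.0848] 0.0044
```

View pics/sc.png

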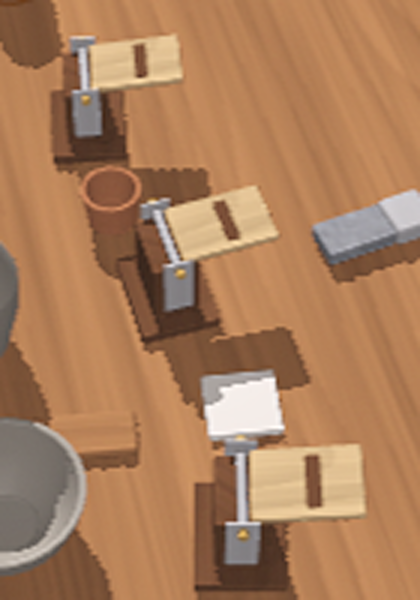

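The crop shows each paddle nearly level and dash up, with steel ears at the hinge. The vase hinge is near (0.556, 0.015) with yaw about 0. The bowl hinge is near (0.55, -0.232), yawed about -0.2. I'll set out, hover above and take one close look.

```bash
cat >> h.py <<'E'
def pose():
    s=bot.state(); q=s["orientation"]; return np.array(s["tcp_pos"]), R.from_quat([*q[1:],q[0]])
def orient(z,y):
    "tool z along z, tool y near y"
    z=np.array(z,float);z/=np.linalg.norm(z);y=np.array(y,float);y-=z*(y@z);y/=np.linalg.norm(y)
    return R.from_matrix(np.c_[np.cross(y,z),y,z])
def plan(*tg):
    p,r=pose()
    for t,o in tg: print([*(r.inv().apply(np.array(t)-p)*1000).round(0).tolist(),*(r.inv()*o).as_rotvec().round(2).tolist()])
E
python3 - <<'E'
from h import *
print(bot.get_image("wrist")["hand_eye"].round(3).tolist())
plan(([.56,-.1,.30],orient([0,0,-1],[1,0,0])))
E
```

```text
[[0.0, 0.964, 0.266, 0.067], [1.0, -0.0, -0.001, -0.001], [-0.001, 0.266, -0.964, -0.143], [0.0, 0.0, 0.0, 1.0]]
[-556.0, -454.0, -69.0, -0.0, 0.0, 1.18]
```

Request:
servo_tool --pt "-32 -26 -40 0 0 0.1" --pt "-64 -52 -69 0 0 0.2" --pt "-96 -78 -69 0 0 0.3" --pt "-128 -104 -69 0 0 0.4" --pt "-160 -130 -69 0 0 0.5" --pt "-192 -156 -69 0 0 0.6" --pt "-224 -182 -69 0 0 0.7" --pt "-256 -208 -69 0 0 0.8" --pt "-288 -234 -69 0 0 0.9" --pt "-320 -260 -69 0 0 1.0" --pt "-352 -286 -69 0 0 1.1" --pt "-384 -312 -69 0 0 1.18" --grip -1

```text
time_s: 1.15
tcp_pos: [0.4477, 0.1093, 0.3002]
orientation: [-0.0, 0.709, 0.705, 0.0]
force: [1.2, 0.2, 0.1]
opening: -0.0001
grip_force: 0.0
```

```bash
python3 - <<'E'
from h import *
s=bot.state();print(s["time_s"],s["joint_pos"],pose()[0],s["opening"])
plan(([.59,-.10,.30],orient([0,0,-1],[1,0,0])))
E
```

```text
1.15 [ 1.01547436e-01  1.33265679e-01 -6.47053801e-02  1.37285998e+00
  2.13491453e-04  1.67706276e+00] [0.44771963 0.10931616 0.30023334] -6.696696485317856e-05
[-209.0, 143.0, 0.0, -0.0, -0.0, -0.0]
```

Request:
servo_tool --pt "-34 24 0 0 0 0" --pt "-68 48 0 0 0 0" --pt "-102 72 0 0 0 0" --pt "-136 96 0 0 0 0" --pt "-170 120 0 0 0 0" --pt "-204 140 0 0 0 0" --pt "-204 140 0 0 0 0" --pt "-204 140 0 0 0 0" --pt "-204 140 0 0 0 0"

```text
time_s: 1.9
tcp_pos: [0.587, -0.0925, 0.2998]
orientation: [-0.001, 0.707, 0.707, -0.0]
force: [0.4, 0.6, 0.6]
opening: 0.0001
grip_force: 0.0
```

```bash
python3 - <<'E'
from h import *
s=bot.state();p,r=pose();print(p,r.as_matrix().round(3).tolist())
im=bot.get_image("wrist");W=np.eye(4);W[:3,:3]=r.as_matrix();W[:3,3]=p;W=W@im["hand_eye"]
im["T"]=W;np.save("pics/w1.npy",im,allow_pickle=True);print(im["fov_y"],W.round(3).tolist())
cv2.imwrite("pics/w1.png",im["pixels"])
E
```

```text
[ 0.58702982 -0.09251403  0.29975176] [[0.0, 1.0, -0.001], [1.0, -0.0, 0.001], [0.001, -0.001, -1.0]]
61.40106931068061 [[1.0, -0.0, 0.001, 0.587], [-0.0, 0.965, 0.264, -0.026], [-0.001, -0.264, 0.965, 0.443], [0.0, 0.0, 0.0, 1.0]]
```

View pics/w1.png

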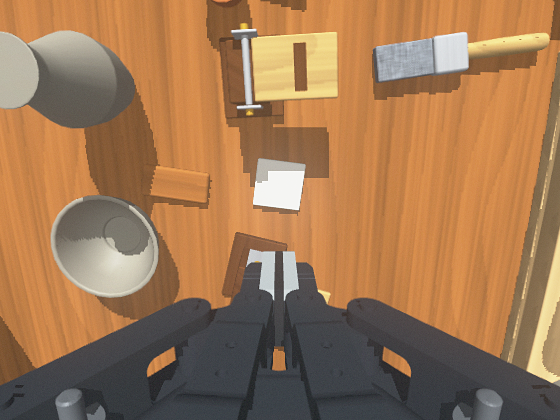

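The wrist view shows the vase hinge rod from (243,33) to (249,107) and its paddle's free edge from (337,33) to (338,98). The bowl marker is hidden behind the fingers.

```bash
python3 - <<'E'
from m import *
im=np.load("pics/w1.npy",allow_pickle=True).item();T=im["T"];t=np.load("pics/top0.npy",allow_pickle=True).item()
for n,u,v,z in(("rod",243,33,.079),("rod",249,107,.079),("fe+",337,33,.09),("fe-",338,98,.09),("near+",251,37,.08),("near-",257,102,.08),("tile",278,186,.008)): print(n,onz(im,u,v,z,T).round(4))
for a,b in(((337,33),(261,196)),((338,98),(280.5,196))):
    p,g=tri(ray(im,*a,T),ray(t,*b,t["pose"]));print(p.round(4),g.round(4))
E
```

```text
rod [0.5532 0.0478 0.079 ]
rod [ 0.5576 -0.0203  0.079 ]
fe+ [0.6407 0.0457 0.09  ]
fe- [ 0.6438 -0.012   0.09  ]
near+ [0.5608 0.044  0.08  ]
near- [ 0.5657 -0.0155  0.08  ]
tile [ 0.5861 -0.1146  0.008 ]
[0.6412 0.0456 0.0931] 0.0022
[ 0.6464 -0.0116  0.0727] 0.0007
```

Vase hinge at (0.5555, 0.0145), and the sizes check out. I'll tilt the tool 50° so the finger points +y and down, then go in under the paddle from the -y side.

```bash
python3 - <<'E'
from h import *
o=orient([0,.766,-.643],[1,0,0])
plan(([.618,-.10,.17],o),([.618,-.066,.094],o))
E
```

```text
[-8.0, 31.0, 130.0, -0.0, 0.87, 0.0]
[26.0, 31.0, 206.0, -0.0, 0.87, 0.0]
```

Request:
servo_tool --pt "0 5 0 0 0.1 0" --pt "-2 10 0 0 0.2 0" --pt "-4 15 10 0 0.3 0" --pt "-6 20 25 0 0.4 0" --pt "-8 25 45 0 0.5 0" --pt "-8 31 65 0 0.6 0" --pt "-8 31 85 0 0.7 0" --pt "-8 31 105 0 0.8 0" --pt "-8 31 130 0 0.87 0" --pt "-8 31 130 0 0.87 0" --pt "-8 31 130 0 0.87 0"

```text
time_s: 2.87
tcp_pos: [0.6173, -0.0994, 0.1683]
orientation: [-0.301, 0.642, 0.64, 0.297]
force: [1.1, 0.5, 0.6]
opening: -0.0002
grip_force: 0.0
```

```bash
python3 - <<'E'
from h import *
s=bot.state();print(s["joint_pos"].round(2),pose()[0],s["force"])
o=orient([0,.766,-.643],[1,0,0])
plan(([.618,-.066,.094],o),([.618,.003,.036],o))
S=bot.get_image("side");cv2.imwrite("pics/s2.png",S["pixels"])
E
```

```text
[-0.59  0.92  0.53  1.77  0.69  0.77] [ 0.61734151 -0.09938706  0.16829746] [1.07930134 0.49778174 0.59986291]
[-35.0, 1.0, 73.0, -0.0, 0.0, -0.0]
[-35.0, 1.0, 163.0, -0.0, 0.0, -0.0]
```

View pics/s2.png

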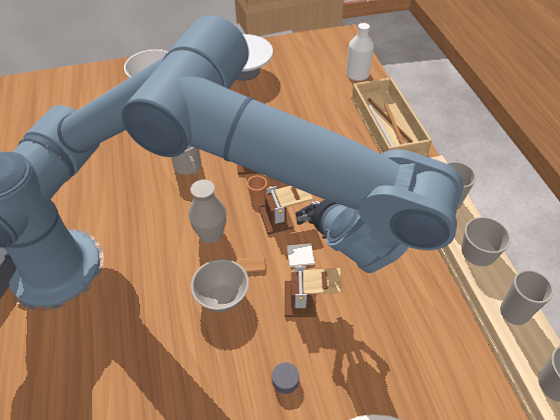

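The side view shows the tilted hand at (340,215), just behind and beside the vase's paddle. It is clear of the bowl's marker at (310,285). I'll insert it in two steps.

Request:
servo_tool --pt "-18 1 10 0 0 0" --pt "-35 1 30 0 0 0" --pt "-35 1 50 0 0 0" --pt "-35 1 73 0 0 0" --pt "-35 1 73 0 0 0" --pt "-35 1 73 0 0 0"

```text
time_s: 3.42
tcp_pos: [0.6205, -0.0657, 0.1006]
orientation: [-0.296, 0.64, 0.644, 0.298]
force: [0.3, -0.4, 0.2]
opening: -0.0003
grip_force: 0.0
```

```bash
python3 - <<'E'
from h import *
s=bot.state();print(s["joint_pos"].round(2),pose()[0],s["force"])
o=orient([0,.766,-.643],[1,0,0])
plan(([.618,.003,.036],o))
S=bot.get_image("side");cv2.imwrite("pics/s3.png",cv2.resize(S["pixels"][140:340,220:480],(780,600)))
E
```

```text
[-0.55  0.92  0.36  1.56  0.71  0.81] [ 0.6204712  -0.06574681  0.10060857] [ 0.3497864  -0.43520759  0.24069606]
[-5.0, -3.0, 94.0, 0.0, 0.01, 0.01]
```

View pics/s3.png

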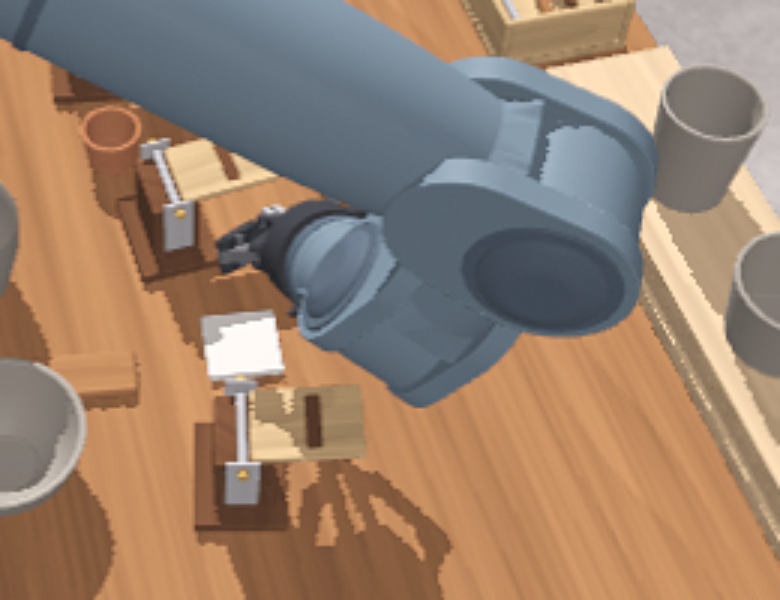

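The hand is level with the paddle's near side at crop (225,255). The wrist's bulge appears near a shelf cup at crop (700,140), so I'll check that clearance with numbers.

```bash
python3 - <<'E'
from h import *
S=np.load("pics/side0.npy",allow_pickle=True).item()
for z in(.2,.3,.4): print(z,onz(S,220+545/3,140+265/3,z).round(3), "right edge",onz(S,220+655/3,140+180/3,z).round(3))
print("cup",onz(S,220+700/3,140+200/3,.03).round(3),onz(S,220+660/3,140+100/3,.1).round(3))
E
```

```text
0.2 [ 0.767 -0.227  0.2  ] right edge [ 0.874 -0.175  0.2  ]
0.3 [ 0.72  -0.292  0.3  ] right edge [ 0.814 -0.247  0.3  ]
0.4 [ 0.674 -0.358  0.4  ] right edge [ 0.755 -0.318  0.4  ]
cup [ 1.002 -0.084  0.03 ] [ 0.975 -0.024  0.1  ]
```

Request:
servo_tool --pt "-3 -2 15 0 0 0" --pt "-5 -3 32 0 0 0" --pt "-5 -3 48 0 0 0" --pt "-5 -3 64 0 0 0" --pt "-5 -3 80 0 0 0" --pt "-5 -3 90 0 0 0" --pt "-5 -3 92 0 0 0" --pt "-5 -3 92 0 0 0" --pt "-5 -3 92 0 0 0"

```text
time_s: 4.22
tcp_pos: [0.6177, -0.0014, 0.0352]
orientation: [-0.296, 0.641, 0.642, 0.299]
force: [0.3, -0.2, -0.4]
opening: 0.0
grip_force: 0.0
```

```bash
cat >> h.py <<'E'
def arc(H,th,r,y,yaw=0.,b0=.028,b1=.0084,a=.0145):
    "TCP for paddle angle th; H hinge xyz, radial dir = (cos yaw, sin yaw), y = offset along hinge"
    e=np.array([np.cos(yaw),np.sin(yaw),0]); h=np.array([-e[1],e[0],0]); z=np.array([0,0,1])
    c,s=np.cos(th),np.sin(th); d=.003+a*abs(s)+(b0 if c>0 else b1)*abs(c)
    return np.array(H)+h*y+r*(c*e+s*z)+d*(s*e-c*z)
def aplan(H,ths,rs,y,yaw=0.):
    o=orient([-np.sin(yaw)*.766,np.cos(yaw)*.766,-.643],[np.cos(yaw),np.sin(yaw),0])
    s=bot.state();print(s["time_s"],s["joint_pos"].round(2),pose()[0].round(4),s["force"].round(1))
    plan(*[(arc(H,t,r,y,yaw),o) for t,r in zip(ths,rs)])
HV=[.5555,.0145,.076]
E
python3 - <<'E'
from h import *
aplan(HV,np.linspace(.15,1.3,8),np.linspace(.06,.055,8),-.0115)
E
```

```text
4.2167 [-0.46  0.91  0.16  1.31  0.75  0.91] [ 0.6177 -0.0014  0.0352] [ 0.3 -0.2 -0.4]
[16.0, 2.0, -8.0, 0.0, 0.0, 0.0]
[23.0, 5.0, -14.0, 0.0, 0.0, 0.0]
[31.0, 6.0, -21.0, 0.0, 0.0, 0.0]
[40.0, 5.0, -28.0, 0.0, 0.0, 0.0]
[48.0, 1.0, -35.0, 0.0, 0.0, 0.0]
[56.0, -5.0, -42.0, 0.0, 0.0, 0.0]
[64.0, -13.0, -48.0, 0.0, 0.0, 0.0]
[70.0, -24.0, -53.0, 0.0, 0.0, 0.0]
```

Request:
servo_tool --pt "8 1 -4 0 0 0" --pt "16 2 -8 0 0 0" --pt "20 4 -11 0 0 0" --pt "23 5 -14 0 0 0" --pt "31 6 -21 0 0 0" --pt "40 5 -28 0 0 0" --pt "48 1 -35 0 0 0" --pt "52 -2 -38 0 0 0" --pt "56 -5 -42 0 0 0" --pt "60 -9 -45 0 0 0" --pt "64 -13 -48 0 0 0" --pt "64 -13 -48 0 0 0"

```text
time_s: 5.22
tcp_pos: [0.603, 0.0043, 0.1145]
orientation: [-0.298, 0.641, 0.641, 0.298]
force: [0.5, 0.3, 0.4]
opening: -0.0001
grip_force: 0.0
```

```bash
python3 - <<'E'
from h import *
aplan(HV,np.linspace(1.25,2.7,11),np.linspace(.055,.05,11),-.0115)
im=bot.get_image("wrist");cv2.imwrite("pics/w2.png",im["pixels"])
E
```

```text
5.2167 [-0.47  0.8   0.16  1.42  0.75  0.91] [0.603  0.0043 0.1145] [0.5 0.3 0.4]
[3.0, -6.0, -5.0, 0.0, 0.0, -0.0]
[8.0, -16.0, -8.0, 0.0, 0.0, -0.0]
[11.0, -28.0, -11.0, 0.0, 0.0, -0.0]
[12.0, -35.0, -12.0, 0.0, 0.0, -0.0]
[13.0, -43.0, -12.0, 0.0, 0.0, -0.0]
[13.0, -50.0, -12.0, 0.0, 0.0, -0.0]
[12.0, -58.0, -11.0, 0.0, 0.0, -0.0]
[10.0, -65.0, -10.0, 0.0, 0.0, -0.0]
[7.0, -73.0, -7.0, 0.0, 0.0, -0.0]
[3.0, -80.0, -4.0, 0.0, 0.0, -0.0]
[-2.0, -86.0, 0.0, 0.0, 0.0, -0.0]
```

View pics/w2.png

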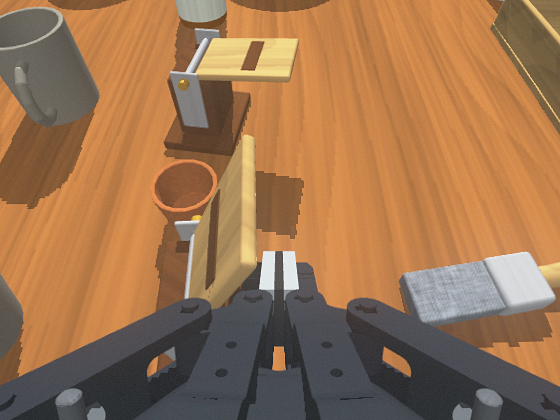

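The wrist view shows the vase's paddle raised to about 65° at (230,220), with the finger behind it and nothing else touched. I'll keep going round the arc.

Request:
servo_tool --pt "3 -6 -5 0 0 0" --pt "8 -16 -8 0 0 0" --pt "10 -22 -10 0 0 0" --pt "11 -28 -11 0 0 0" --pt "12 -35 -12 0 0 0" --pt "13 -43 -12 0 0 0" --pt "13 -50 -12 0 0 0" --pt "12 -58 -11 0 0 0" --pt "10 -65 -10 0 0 0" --pt "7 -73 -7 0 0 0" --pt "3 -80 -4 0 0 0" --pt "-2 -86 0 0 0 0"

```text
time_s: 6.27
tcp_pos: [0.5169, 0.0029, 0.1115]
orientation: [-0.298, 0.641, 0.641, 0.298]
force: [1.3, 0.1, 0.5]
opening: 0.0001
grip_force: 0.5
```

```bash
python3 - <<'E'
from h import *
aplan(HV,[2.75,2.85,2.95,3.05,3.14],[.05]*5,-.0115)
E
```

```text
6.2667 [-0.54  0.68 -0.1   1.34  0.72  0.82] [0.5169 0.0029 0.1115] [1.3 0.1 0.5]
[-1.0, -1.0, 1.0, 0.0, 0.0, 0.0]
[-5.0, -5.0, 4.0, 0.0, 0.0, 0.0]
[-9.0, -8.0, 8.0, 0.0, 0.0, 0.0]
[-14.0, -10.0, 12.0, 0.0, 0.0, 0.0]
[-18.0, -11.0, 16.0, 0.0, 0.0, 0.0]
```

Request:
servo_tool --pt "-3 -3 2 0 0 0" --pt "-5 -5 4 0 0 0" --pt "-7 -7 6 0 0 0" --pt "-9 -8 8 0 0 0" --pt "-12 -9 10 0 0 0" --pt "-14 -10 12 0 0 0" --pt "-16 -10 14 0 0 0" --pt "-18 -11 15 0 0 0" --pt "-18 -11 16 0 0 0" --pt "-18 -11 16 0 0 0"

```text
time_s: 7.1
tcp_pos: [0.5063, 0.0037, 0.0874]
orientation: [-0.298, 0.641, 0.641, 0.298]
force: [-0.2, -0.1, 0.1]
opening: -0.0005
grip_force: 0.0
```

```bash
python3 - <<'E'
from h import *
aplan(HV,[3.14],[.05],-.0115)
S=bot.get_image("wrist");cv2.imwrite("pics/w3.png",S["pixels"])
E
```

```text
7.1 [-0.55  0.69 -0.15  1.28  0.71  0.81] [0.5063 0.0037 0.0874] [-0.2 -0.1  0.1]
[-0.0, -1.0, -1.0, -0.0, 0.0, -0.0]
```

View pics/w3.png

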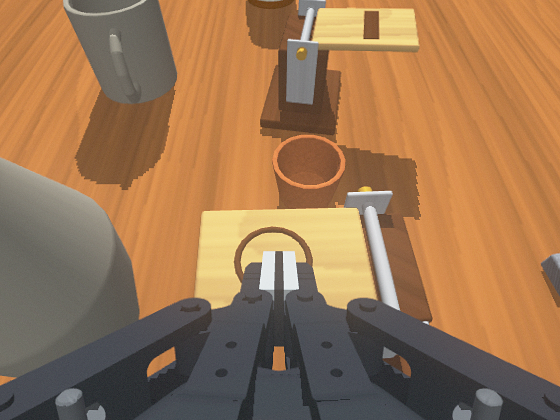

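The paddle is over with its ring up. I'll press straight down a few mm until it meets the stop.

Request:
servo_tool --pt "-0.8 0 0.6 0 0 0" --pt "-1.5 0 1.3 0 0 0" --pt "-2.3 0 1.9 0 0 0" --pt "-2.3 0 1.9 0 0 0"

```text
time_s: 7.48
tcp_pos: [0.5065, 0.0036, 0.0853]
orientation: [-0.298, 0.641, 0.641, 0.298]
force: [-1.3, -1.1, 5.0]
opening: 0.0004
grip_force: 2.4
```

```bash
python3 - <<'E'
from h import *
o=pose()[1]
plan((pose()[0]+[0,-.01,.05],o),([.55,-.10,.28],o),([.57,-.33,.30],orient([0,0,-1],[1,0,0])))
E
```

```text
[32.0, 0.0, -40.0, 0.0, 0.0, 0.0]
[82.0, 44.0, -205.0, 0.0, 0.0, 0.0]
[-51.0, 64.0, -393.0, 0.0, -0.87, -0.0]
```

Request:
servo_tool --pt "12 0 -15 0 0 0" --pt "32 0 -40 0 0 0" --pt "45 10 -75 0 0 0" --pt "60 25 -115 0 0 0" --pt "72 35 -155 0 0 0" --pt "82 44 -190 0 0 0" --pt "75 46 -225 0 -0.12 0" --pt "60 48 -255 0 -0.24 0" --pt "40 52 -285 0 -0.36 0" --pt "15 56 -315 0 -0.48 0" --pt "-8 60 -345 0 -0.6 0" --pt "-30 64 -370 0 -0.72 0"

```text
time_s: 8.48
tcp_pos: [0.571, -0.3018, 0.3017]
orientation: [-0.049, 0.706, 0.705, 0.051]
force: [-0.4, 0.3, -0.2]
opening: -0.0004
grip_force: 0.0
```

```bash
python3 - <<'E'
from h import *
print(pose()[0],bot.state()["joint_pos"].round(2))
plan(([.57,-.33,.30],orient([0,0,-1],[1,0,0])))
E
```

```text
[ 0.57099659 -0.30181428  0.30174528] [-0.64  0.63  0.67  1.69  0.12  0.93]
[-28.0, -1.0, -2.0, 0.0, -0.14, -0.0]
```

Request:
servo_tool --pt "-28 -1 -2 0 -0.07 0" --pt "-28 -1 -2 0 -0.14 0" --pt "-28 -1 -2 0 -0.14 0" --pt "-28 -1 -2 0 -0.14 0"

```text
time_s: 8.82
tcp_pos: [0.569, -0.3252, 0.2982]
orientation: [-0.005, 0.707, 0.708, 0.004]
force: [0.5, 0.5, 0.0]
opening: 0.0001
grip_force: 0.0
```

```bash
python3 - <<'E'
from h import *
s=bot.state();p,r=pose();print(p)
im=bot.get_image("wrist");W=np.eye(4);W[:3,:3]=r.as_matrix();W[:3,3]=p;W=W@im["hand_eye"]
im["T"]=W;np.save("pics/w4.npy",im,allow_pickle=True)
cv2.imwrite("pics/w4.png",im["pixels"])
E
```

```text
[ 0.5690161  -0.32521537  0.29823426]
```

View pics/w4.png

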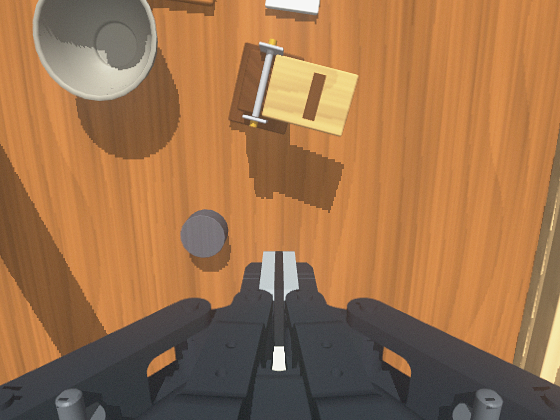

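The wrist view shows the bowl's hinge rod from (270,48) to (255,119). Its free edge runs from (358,74) to (343,135).

```bash
python3 - <<'E'
from m import *
im=np.load("pics/w4.npy",allow_pickle=True).item();T=im["T"];t=np.load("pics/top0.npy",allow_pickle=True).item()
L=[onz(im,u,v,z,T) for u,v,z in((270,48,.079),(255,119,.079),(358,74,.088),(343,135,.088),(204,232,.03))]
for l in L: print(l.round(4))
for a,b in(((358,74),(350.5,194)),((343,135),(370,198))):
    p,g=tri(ray(im,*a,T),ray(t,*b,t["pose"]));print(p.round(4),g.round(4))
print("yaw rod",np.arctan2(*(L[1]-L[0])[:2])-np.pi,"H",(L[0]+L[1])/2,"dir",np.arctan2(*((L[2]+L[3]-L[0]-L[1])/2)[[1,0]]))
E
```

```text
[ 0.5606 -0.1958  0.079 ]
[ 0.5455 -0.2621  0.079 ]
[ 0.6442 -0.2201  0.088 ]
[ 0.6323 -0.2771  0.088 ]
[ 0.4777 -0.3968  0.03  ]
[ 0.6442 -0.2203  0.0905] 0.0011
[ 0.6313 -0.277   0.0928] 0.0004
yaw rod -6.057788854602084 H [ 0.55304942 -0.22897177  0.079     ] dir -0.22667858837567215
```

```bash
cat >> h.py <<'E'
HB=[.553,-.229,.076]; YB=-.225
E
python3 - <<'E'
from h import *
y=YB;e=np.array([np.cos(y),np.sin(y),0]);h=np.array([-e[1],e[0],0])
zt=np.r_[h[:2]*.766,-.643];o=orient(zt,e)
g=np.array(HB)+h*-.0115+.062*e;g[2]=.036
print(g,g-.1*zt)
plan((g-.1*zt+[0,0,.1],o),(g-.1*zt,o),(g,o))
E
```

```text
[ 0.61087151 -0.25404273  0.036     ] [ 0.59378156 -0.32871196  0.1003    ]
[-4.0, 25.0, 98.0, -0.1, 0.86, 0.21]
[-5.0, 25.0, 198.0, -0.1, 0.86, 0.21]
[69.0, 42.0, 263.0, -0.1, 0.86, 0.21]
```

Request:
servo_tool --pt "0 3 0 -0.01 0.11 0.03" --pt "0 6 5 -0.02 0.22 0.05" --pt "-1 9 15 -0.04 0.33 0.08" --pt "-2 12 28 -0.05 0.44 0.11" --pt "-2 15 42 -0.06 0.55 0.13" --pt "-3 18 56 -0.08 0.66 0.16" --pt "-3 21 72 -0.09 0.77 0.19" --pt "-4 25 98 -0.1 0.86 0.21" --pt "-4 25 98 -0.1 0.86 0.21" --pt "-4 25 98 -0.1 0.86 0.21" --pt "-4 25 98 -0.1 0.86 0.21"

```text
time_s: 9.78
tcp_pos: [0.5889, -0.3204, 0.1965]
orientation: [-0.255, 0.711, 0.564, 0.332]
force: [-0.9, 0.8, 0.3]
opening: -0.0003
grip_force: 0.0
```

```bash
python3 - <<'E'
from h import *
y=YB;e=np.array([np.cos(y),np.sin(y),0]);h=np.array([-e[1],e[0],0])
zt=np.r_[h[:2]*.766,-.643];o=orient(zt,e)
g=np.array(HB)+h*-.0115+.062*e;g[2]=.036
print(pose()[0],bot.state()["joint_pos"].round(2))
plan((g-.1*zt,o),(g,o))
E
```

```text
[ 0.58886856 -0.32042375  0.19652581] [-0.88  1.15  1.08  2.12  0.66  0.7 ]
[-78.0, 6.0, 57.0, 0.01, 0.01, 0.0]
[-77.0, 4.0, 157.0, 0.01, 0.01, 0.0]
```

Request:
servo_tool --pt "-20 2 15 0 0 0" --pt "-40 4 30 0.01 0.01 0" --pt "-60 5 44 0.01 0.01 0" --pt "-78 6 57 0.01 0.01 0" --pt "-78 6 57 0.01 0.01 0" --pt "-78 6 57 0.01 0.01 0" --pt "-78 6 57 0.01 0.01 0"

```text
time_s: 10.37
tcp_pos: [0.5944, -0.3288, 0.1029]
orientation: [-0.261, 0.708, 0.565, 0.333]
force: [0.1, -0.0, 0.2]
opening: 0.0002
grip_force: 0.0
```

```bash
python3 - <<'E'
from h import *
y=YB;e=np.array([np.cos(y),np.sin(y),0]);h=np.array([-e[1],e[0],0])
zt=np.r_[h[:2]*.766,-.643];o=orient(zt,e)
g=np.array(HB)+h*-.0115+.062*e;g[2]=.036
print(pose()[0],bot.state()["joint_pos"].round(2))
plan((g-.1*zt,o),(g,o))
E
```

```text
[ 0.59444848 -0.32878929  0.1029057 ] [-0.89  1.22  0.98  1.96  0.65  0.69]
[-2.0, -1.0, 2.0, 0.01, -0.0, 0.0]
[-2.0, -1.0, 102.0, 0.01, -0.0, 0.0]
```

Reach is fine. Inserting under the bowl's paddle.

Request:
servo_tool --pt "-2 -1 16 0.01 0 0" --pt "-2 -1 33 0.01 0 0" --pt "-2 -1 50 0.01 0 0" --pt "-2 -1 67 0.01 0 0" --pt "-2 -1 84 0.01 0 0" --pt "-2 -1 96 0.01 0 0" --pt "-2 -1 101 0.01 0 0" --pt "-2 -1 101 0.01 0 0" --pt "-2 -1 101 0.01 0 0"

```text
time_s: 11.12
tcp_pos: [0.6103, -0.2548, 0.0344]
orientation: [-0.266, 0.707, 0.566, 0.33]
force: [-0.4, -1.0, 0.1]
opening: 0.0002
grip_force: 0.0
```

```bash
python3 - <<'E'
from h import *
aplan(HB,np.linspace(.15,1.3,8),np.linspace(.06,.055,8),-.0115,YB)
E
```

```text
11.1167 [-0.8   1.12  0.59  1.63  0.69  0.77] [ 0.6103 -0.2548  0.0344] [-0.4 -1.   0.1]
[14.0, 3.0, -11.0, -0.01, -0.0, 0.0]
[22.0, 5.0, -17.0, -0.01, -0.0, 0.0]
[30.0, 6.0, -24.0, -0.01, -0.0, 0.0]
[38.0, 5.0, -31.0, -0.01, -0.0, 0.0]
[47.0, 2.0, -38.0, -0.01, -0.0, 0.0]
[55.0, -4.0, -45.0, -0.01, -0.0, 0.0]
[62.0, -13.0, -51.0, -0.01, -0.0, 0.0]
[68.0, -23.0, -56.0, -0.01, -0.0, 0.0]
```

Request:
servo_tool --pt "7 1 -5 0 0 0" --pt "14 3 -11 0 0 0" --pt "18 4 -14 0 0 0" --pt "22 5 -17 0 0 0" --pt "30 6 -24 0 0 0" --pt "38 5 -31 0 0 0" --pt "47 2 -38 0 0 0" --pt "51 -1 -41 0 0 0" --pt "55 -4 -45 0 0 0" --pt "59 -9 -48 0 0 0" --pt "62 -13 -51 0 0 0" --pt "62 -13 -51 0 0 0"

```text
time_s: 12.12
tcp_pos: [0.5967, -0.251, 0.1139]
orientation: [-0.267, 0.707, 0.565, 0.33]
force: [-0.3, 0.1, -0.1]
opening: 0.0
grip_force: 0.0
```

```bash
python3 - <<'E'
from h import *
aplan(HB,np.linspace(1.25,2.7,11),np.linspace(.055,.05,11),-.0115,YB)
E
```

```text
12.1167 [-0.81  1.02  0.59  1.74  0.69  0.76] [ 0.5967 -0.251   0.1139] [-0.3  0.1 -0.1]
[5.0, -6.0, -4.0, -0.01, -0.0, -0.0]
[9.0, -16.0, -7.0, -0.01, -0.0, -0.0]
[12.0, -28.0, -10.0, -0.01, -0.0, -0.0]
[13.0, -35.0, -11.0, -0.01, -0.0, -0.0]
[14.0, -43.0, -11.0, -0.01, -0.0, -0.0]
[14.0, -50.0, -11.0, -0.01, -0.0, -0.0]
[13.0, -58.0, -10.0, -0.01, -0.0, -0.0]
[11.0, -66.0, -9.0, -0.01, -0.0, -0.0]
[8.0, -73.0, -6.0, -0.01, -0.0, -0.0]
[4.0, -80.0, -3.0, -0.01, -0.0, -0.0]
[-1.0, -86.0, 2.0, -0.01, -0.0, -0.0]
```

Request:
servo_tool --pt "5 -6 -4 0 0 0" --pt "9 -16 -7 0 0 0" --pt "11 -22 -9 0 0 0" --pt "12 -28 -10 0 0 0" --pt "13 -35 -11 0 0 0" --pt "14 -43 -11 0 0 0" --pt "14 -50 -11 0 0 0" --pt "13 -58 -10 0 0 0" --pt "11 -66 -9 0 0 0" --pt "8 -73 -6 0 0 0" --pt "4 -80 -3 0 0 0" --pt "-1 -86 2 0 0 0"

```text
time_s: 13.12
tcp_pos: [0.5133, -0.2313, 0.1114]
orientation: [-0.266, 0.707, 0.565, 0.33]
force: [0.7, -1.1, 0.2]
opening: -0.0002
grip_force: 0.5
```

```bash
python3 - <<'E'
from h import *
aplan(HB,[2.75,2.85,2.95,3.05,3.14],[.05]*5,-.0115,YB)
E
```

```text
13.1167 [-0.89  0.87  0.25  1.6   0.65  0.69] [ 0.5133 -0.2313  0.1114] [ 0.7 -1.1  0.2]
[-1.0, -2.0, 1.0, -0.01, -0.0, 0.0]
[-5.0, -5.0, 4.0, -0.01, -0.0, 0.0]
[-10.0, -8.0, 8.0, -0.01, -0.0, 0.0]
[-14.0, -10.0, 11.0, -0.01, -0.0, 0.0]
[-19.0, -12.0, 15.0, -0.01, -0.0, 0.0]
```

Request:
servo_tool --pt "-3 -3 2 0 0 0" --pt "-5 -5 4 0 0 0" --pt "-7 -7 6 0 0 0" --pt "-10 -8 8 0 0 0" --pt "-12 -9 10 0 0 0" --pt "-14 -10 11 0 0 0" --pt "-16 -11 13 0 0 0" --pt "-18 -12 14 0 0 0" --pt "-19 -12 15 0 0 0" --pt "-19 -12 15 0 0 0"

```text
time_s: 13.95
tcp_pos: [0.5013, -0.2292, 0.0864]
orientation: [-0.267, 0.707, 0.566, 0.33]
force: [-0.5, -0.5, -0.2]
opening: 0.0004
grip_force: 0.0
```

Request:
servo_tool --pt "-0.8 0 0.6 0 0 0" --pt "-1.5 0 1.3 0 0 0" --pt "-1.5 0 1.3 0 0 0"

```text
time_s: 14.2
tcp_pos: [0.5015, -0.2293, 0.0854]
orientation: [-0.267, 0.707, 0.565, 0.33]
force: [-1.7, -0.6, 3.4]
opening: -0.0005
grip_force: 1.7
```

Request:
servo_tool --pt "-0.5 0 0.4 0 0 0" --pt "-0.5 0 0.4 0 0 0"

```text
time_s: 14.37
tcp_pos: [0.5015, -0.2293, 0.0853]
orientation: [-0.267, 0.707, 0.565, 0.33]
force: [-2.3, -2.0, 6.0]
opening: 0.0001
grip_force: 3.4
```

Request:
servo_tool --pt "12 0 -15 0 0 0" --pt "32 0 -40 0 0 0" --pt "45 0 -75 0 0 0" --pt "60 0 -110 0 0 0" --pt "72 0 -150 0 0 0" --pt "82 0 -190 0 0 0" --pt "85 0 -220 0 -0.12 0" --pt "85 0 -250 0 -0.24 0" --pt "85 0 -260 0 -0.3 0" --pt "85 0 -260 0 -0.3 0"

```text
time_s: 15.2
tcp_pos: [0.4721, -0.3726, 0.3207]
orientation: [-0.173, 0.749, 0.601, 0.22]
force: [-0.2, -0.0, 1.0]
opening: 0.0003
grip_force: 0.0
```

```bash
python3 - <<'E'
from h import *
print(pose()[0],bot.state()["force"])
a=bot.get_image("top")["pixels"][150:350,120:420];b=bot.get_image("side")["pixels"][120:320,180:360]
cv2.imwrite("pics/f.png",np.hstack([cv2.resize(a,None,fx=1.6,fy=1.6),cv2.resize(b,None,fx=1.6,fy=1.6)]))
E
```

```text
[ 0.47207177 -0.37261344  0.3206504 ] [-0.22100066 -0.04600431  0.98149333]
```

View pics/f.png

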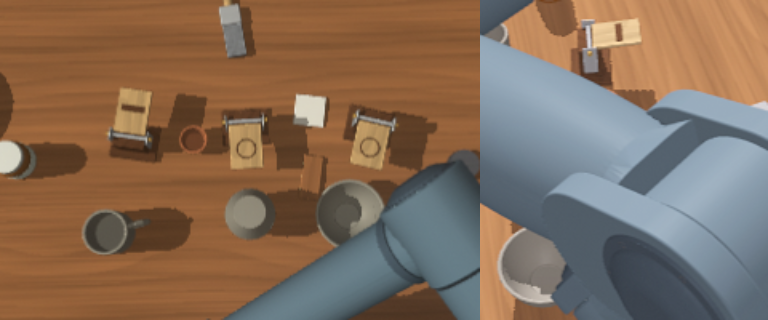

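The top view shows the vase's paddle (247,145) and the bowl's paddle (371,145) down on the near side, ring up. The mug's marker (132,115), the pots and the bystanders stand as they were, and the arm is clear.

```bash
python3 -c "
from station import bot
print(bot.sign_off())"
```

```text
the job is handed in; nothing more can be done
None
```

The vase's and then the bowl's paddle were pushed over onto the near side, ring face up and down on their stops; the mug's marker, the pots and the rest look unmoved in the last pictures, and I handed the job in after about 15 s of robot time, though sign-off gave no verdict.

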